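# Stack the snack pots and lid them

## Task

Stack the snack pots on the dark wooden stand, one at a time from the bottom up: green first, then yellow, then blue, each with its foot fully home in the one below, and close the top pot with the white lid. Leave the red pot, the spice jar, the garlic, the lemon and the cup standing where they are.

Things in the scene. Friction and masses are not known exactly. Their poses are not given: they have to be found in the camera images.
- green_pot: empty round snack pot of solid green colour, upright, open at the top, 64 mm across and 46 mm high, straight outer side from 6 mm up; below that a narrower foot (6 mm high, tapering from 52 mm to 42 mm across) which drops into the 58 mm wide mouth of the pot below or the stand. Wall 3 mm. Seated on another pot its underside is 40 mm above that pot's underside. Origin: centre of the foot's underside, z up
- yellow_pot: empty round snack pot of solid yellow colour, upright, open at the top, 64 mm across and 46 mm high, straight outer side from 6 mm up; below that a narrower foot (6 mm high, tapering from 52 mm to 42 mm across) which drops into the 58 mm wide mouth of the pot below or the stand. Wall 3 mm. Seated on another pot its underside is 40 mm above that pot's underside. Origin: centre of the foot's underside, z up
- blue_pot: empty round snack pot of solid blue colour, upright, open at the top, 64 mm across and 46 mm high, straight outer side from 6 mm up; below that a narrower foot (6 mm high, tapering from 52 mm to 42 mm across) which drops into the 58 mm wide mouth of the pot below or the stand. Wall 3 mm. Seated on another pot its underside is 40 mm above that pot's underside. Origin: centre of the foot's underside, z up
- red_pot: empty round snack pot of solid red colour, upright, open at the top, 64 mm across and 46 mm high, straight outer side from 6 mm up; below that a narrower foot (6 mm high, tapering from 52 mm to 42 mm across) which drops into the 58 mm wide mouth of the pot below or the stand. Wall 3 mm. Seated on another pot its underside is 40 mm above that pot's underside. Origin: centre of the foot's underside, z up. Not part of the job; it stays where it is
- lid: white round lid, lying knob up, 64 mm across; the same tapering 6 mm foot as the pots below, a 5 mm thick disc above it (top at 11 mm), then a wooden stem and knob: knob 22 mm across, from 20 to 42 mm above the underside. Seated, its underside is 40 mm above that of the pot it closes. Origin: centre of the foot's underside, z up
- stand: dark wooden round stand, fixed to the worktop, 84 mm across and 11.5 mm high, with a round recess 58 mm across and 6.5 mm deep in its top; a pot seated on it has its underside 5.5 mm above the worktop. Origin: centre of its underside, z up
- spice_jar: bystander: spice jar with a mustard yellow cap and green label, 42 mm across, 96 mm high, standing among the pots. Origin: centre of its underside
- garlic: bystander: garlic bulb, 56 mm across and high, behind the pots. Origin: its underside
- lemon: bystander: lemon, 71x53x51 mm, behind the pots. Origin: its underside
- cup: bystander: small striped espresso cup with a handle, 65x88x50 mm, behind the pots. Origin: centre of the underside of its bounding box
There are look-alikes about, which are no part of the job. Several things have the shape of the blue_pot; the one meant has the colours described above.

How it is judged:
By the outcome, as a careful person would: the job done as asked, in the order asked, and still so for the second after the job is handed in, with the robot touching nothing.
It also fails if it takes over 102 s, if anything falls off the work surface, if the arm or the gripper's body presses on something with over 40 N, if the wrist force passes 120 N, or if a joint passes its speed limit or range.

## Robot

A 6-joint arm with a two-finger parallel gripper is mounted at the origin on a cart in front of the work surface, level with it; the furniture and walls round the work are solid. World frame = base frame: x ahead of the robot, y to its left, z up, the work surface at z = 0. Lengths are in m, angles in rad, forces in N, time in s.
With the tool pointing down it reaches from about 0.25 to 0.725 m from the base axis. Payload 4 kg.
Tool frame: the origin (TCP) lies on the centre line of the jaws, within the pads' length; the fingertips stand 17 mm ahead of it and the grasp point (between the pads) lies 2 mm behind it; z points along the fingers, y is the line along which they close (so a half turn about z gives the same grasp; the last joint's range is limited). The gripper opens to 85 mm and grips with 20 to 120 N. Pads are 22 mm wide; open, the fingers measure 114 mm over their backs; the gripper's body (76 mm by 85 mm) begins 54 mm behind the grasp point. The pads swing forward as they close: fully open they stand 13 mm farther back than shut.
Start: joints at [-1.261, 0.241, 0.005, 1.335, 0, 1.571], TCP at [0.152, -0.476, 0.248] pointing down, gripper open.
Joint ranges: [-2.72, 2.72], [-1.05, 1.87], [-1.09, 1.28], [-1.99, 2.15], [-1.42, 1.44], [-3.14, 3.14]. Speed limits (rad/s): [2.79, 2.79, 3.14, 3.14, 3.14, 3.14].

## Interface

Orientations are given as a unit quaternion [x, y, z, w].
In Python, from workcell import get_obs, imaging, order gives the robot as it stands.
- The arm moves only by the tool apply_moves, never from a script. Its argument "targets" is a list that holds one entry, the list of rows, each a list of 5 numbers: the shift along the world's x, y, z in units of 40 mm (1.0 is 40 mm), then the turn about the world's z in degrees, then the gripper command: -1 is shut, 1 is fully open, values between are in proportion. In form: [[[dx, dy, dz, turn, fingers], ...]]. A call has 1 to 8 rows; each row shifts and turns the commanded pose from where the row before left it; what a row does not reach is not made up. A row lasts 1/12 s, in which the tool goes at most 41.7 mm and 7.16 degrees, less where a joint would pass 70% of its speed; a pose out of reach is approached as far as the arm can. A call is refused whole if a number of a shift passes 1 or a number of a turn 7.16, either way. A call with a gripper value outside its range is refused whole. The fingers move at their own pace and stop on an object; the grip force is fixed at half the most. Time passes only in rows, so rows that do not move let the fingers close. It gives the time, the measured TCP pose, the force, the opening and the grip force at its end, in the units of the state.
- get_obs(): the state, without advancing time (a new reading comes with each control period).
- imaging.camera(name): name is "scene" or "side" or "wrist"; returns (picture, depth): 384x512x3 uint8, blue, green, red; 384x512 float32, m along the optical axis (not along the pixel's ray), 0 where there is no reading.
- imaging.get_calibration(name): a dict with "camera_matrix" (3x3 intrinsics, pixels), "eye" and "rotation" of the camera in the world; the wrist camera has in their place "hand_eye" (4x4, takes a point from camera to tool coordinates, whose origin is the TCP and whose axes are the flange's). Camera axes: x right, y down, z forward; pixel columns grow to the right and rows downward; lengths in m; the calibration is good to about 2 mm. A picture is of the moment at which its call begins: read the wrist's pose just before it. get_calibration takes no time and is no camera call.
- order.job_done(): hands the job in; it is judged then, once.
The state is a dict: "clock": time; "joint_pos": joint angles; "joint_vel": joint speeds; "tau": joint torques, N m; "eef_pos": TCP position; "tool_rot": TCP orientation; "ft_force": force on the tool from outside, world axes, zero at the start; "ft_torque": the same for the moment, N m; "grip_width": finger opening in m; "grasp_force": force on a finger pad.
Only numpy, scipy, OpenCV 4.12 (cv2) and the standard library are available. Lean on these libraries where they do the work, as an engineer would, in place of code of your own. Each camera call takes 0.05 s, during which the arm holds its last target. There are 200 camera calls.

## Working session

There is one attempt and no reset: what is moved stays moved. The work goes in short steps, Python scripts to look and compute and a tool call to move; the robot and the scene stay as the last step left them, time stands still between calls to the robot, and variables do not carry over. Pictures are saved under pics/ and viewed, at most 14 in all, crops included, and the job is handed in when it is done.

Besides the shell and the picture viewer there is one more tool, called after "Emit:" as name(argument=value, ...) on one line, values as JSON. apply_moves: Moves the arm, as the interface text tells. Its arguments: {"type":"object","properties":{"targets":{"type":"array","items":{"type":"array","items":{"type":"array","items":{"type":"number"}}}}},"required":["targets"]}

```bash
mkdir -p pics; cat > h.py <<'E'
import numpy as np, cv2
from workcell import get_obs, imaging, order
from scipy.spatial.transform import Rotation as R
def cloud(name):
    o=get_obs(); im,d=imaging.camera(name); c=imaging.get_calibration(name)
    K=np.array(c["camera_matrix"]); v,u=np.mgrid[:384,:512]
    P=np.stack([(u-K[0,2])/K[0,0]*d,(v-K[1,2])/K[1,1]*d,d],-1)
    if name=="wrist":
        T=np.array(c["hand_eye"]); P=P@T[:3,:3].T+T[:3,3]
        P=P@R.from_quat(o["tool_rot"]).as_matrix().T+np.array(o["eef_pos"])
    else: P=P@np.array(c["rotation"]).T+np.array(c["eye"])
    P[d==0]=np.nan
    return im,d,P
E
python3 - <<'E'
from h import *
for n in("scene","side"):
    im,d,P=cloud(n); np.savez(n,im=im,d=d,P=P)
    cv2.imwrite(f"pics/{n}.png",cv2.resize(im,(800,600)))
    c=imaging.get_calibration(n);print(n,c)
print(get_obs())
E
```

```text
Traceback (most recent call last):
  File "h.py", line 11, in cloud
    else: P=P@np.array(c["rotation"]).T+np.array(c["eye"])
            ~^~~~~~~~~~~~~~~~~~~~~~~~~~
ValueError: matmul: Input operand 1 has a mismatch in its core dimension 0, with gufunc signature (n?,k),(k,m?)->(n?,m?) (size 4 is different from 3)
```

Rotation is a quaternion.

```bash
sed -i 's/np.array(c\["rotation"\]).T/R.from_quat(c["rotation"]).as_matrix().T/' h.py
python3 - <<'E'
from h import *
for n in("scene","side"):
    im,d,P=cloud(n); np.savez(n,im=im,d=d,P=P)
    cv2.imwrite(f"pics/{n}.png",cv2.resize(im,(800,600)))
    c=imaging.get_calibration(n);print(n,c, np.nanpercentile(P[...,2],[5,30,50,70]))
print(get_obs())
E
```

```text
scene {'camera_matrix': array([[460.98392206,   0.        , 248.02471722],
       [  0.        , 460.98392206, 196.99614706],
       [  0.        ,   0.        ,   1.        ]]), 'eye': array([ 0.2506893 , -0.43823693,  0.77827206]), 'rotation': array([ 0.905778  , -0.21761906,  0.08618032, -0.35324371])} [-8.99933194e-01  3.89983915e-04  6.65328615e-03  1.09179505e-01]
side {'camera_matrix': array([[423.49707184,   0.        , 259.60790791],
       [  0.        , 423.49707184, 197.50890956],
       [  0.        ,   0.        ,   1.        ]]), 'eye': array([0.24541977, 0.73854898, 0.65709244]), 'rotation': array([-0.22483214,  0.88662897, -0.39107602,  0.10197615])} [-8.99161840e-01 -5.94201435e-04  1.17951374e-02  1.30272143e-01]
{'clock': 0.15, 'joint_pos': array([-1.26100767e+00,  2.41235081e-01,  4.02179534e-03,  1.33521343e+00,
        2.25523035e-05,  1.57077547e+00]), 'joint_vel': array([ 0.00125672, -0.00266002,  0.00340531, -0.00125488, -0.00162891,
        0.00037782]), 'tau': array([ 1.19715722e-03, -3.72633648e+01,  2.52639431e+01,  1.23272484e-02,
       -7.02033844e-06,  1.59055787e-05]), 'eef_pos': array([ 0.15229377, -0.47575633,  0.24761533]), 'tool_rot': array([ 9.88025903e-01,  1.54285938e-01, -1.14614918e-04, -8.07174301e-04]), 'ft_force': array([-0.55398707, -0.27003339, -0.46471976]), 'ft_torque': array([-0.01731798,  0.00358866,  0.00801727]), 'grasp_force': 0.0, 'grip_width': 0.0856838125417746}
```

View pics/scene.png

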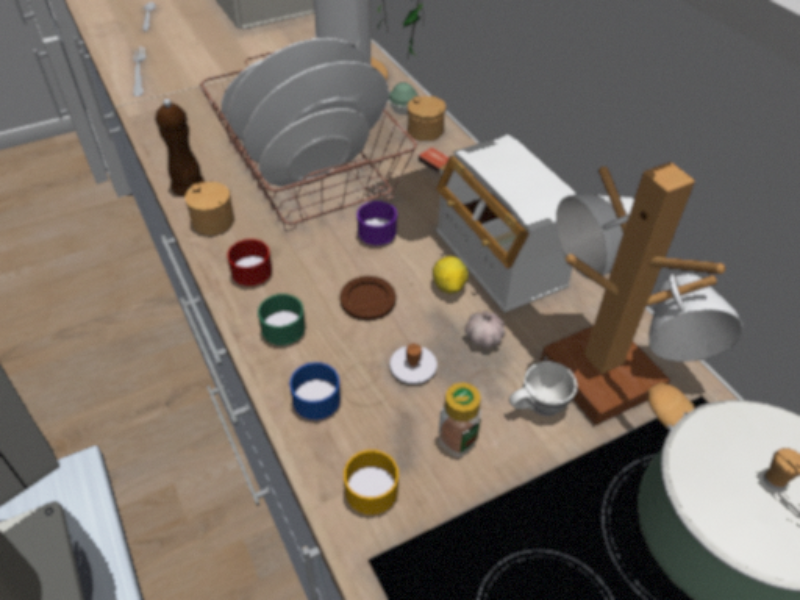

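View pics/side.png

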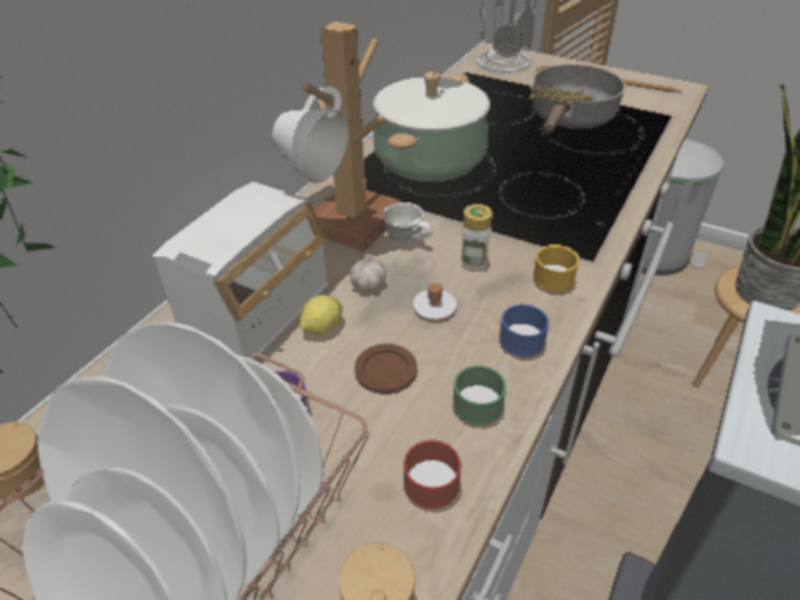

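Scene view (800x600):

- Pots: red (250,262), green (282,320), blue (315,390), yellow (372,482).
- Others: stand (368,297), lid (413,363), jar (460,420), garlic (485,330), lemon (450,275), cup (548,388).
- Blue candidates: (315,390) is plain blue, and (377,222) looks purple, so the first fits. I'll confirm it in a crop.

```bash
cat > fit.py <<'E'
from h import *
from scipy.optimize import least_squares
def fit(P,c0,z0,z1,rad,r0=None,out=0.045):
    m=(np.abs(P[...,2]-(z0+z1)/2)<(z1-z0)/2)&(np.hypot(P[...,0]-c0[0],P[...,1]-c0[1])<out)
    q=P[m][:,:2]
    f=lambda p:np.hypot(q[:,0]-p[0],q[:,1]-p[1])-rad
    s=least_squares(f,c0,loss='soft_l1',f_scale=0.0015)
    return s.x.round(4),len(q),np.sqrt(np.mean(s.fun**2)).round(4) if len(q) else 0
E
python3 - <<'E'
from fit import *
S=np.load("scene.npz");D=np.load("side.npz")
pix=dict(red=((250,262),(432,472)),green=((282,320),(479,395)),blue=((315,390),(524,330)),yellow=((372,482),(556,268)),stand=((368,297),(386,368)),lid=((413,363),(435,304)),jar=((460,420),(476,235)),garlic=((485,330),(368,273)),lemon=((450,275),(321,314)),cup=((548,388),(404,220)))
for k,v in pix.items():
    for A,(u,w),n in((S,v[0],'scene'),(D,v[1],'side')):
        P=A["P"];u=int(u*.64);w=int(w*.64);c=np.nanmean(P[w-4:w+5,u-4:u+5],axis=(0,1))
        c0=c[:2]
        near=np.hypot(P[...,0]-c[0],P[...,1]-c[1])<.045
        zt=np.nanpercentile(P[...,2][near],99)
        z={'stand':(.009,.014),'lid':(.008,.014)}.get(k,(.042,.050))
        r={'stand':None,'lid':None,'jar':.021}.get(k,.0305)
        m=near&(P[...,2]>.006)
        q=P[m][:,:2]; ce,rr=cv2.minEnclosingCircle(q.astype(np.float32)) 
        print(k,n,c.round(3),'zt',zt.round(4),'fit',fit(P,c0,*z,r) if r else '', 'mec',np.round(ce,4),round(rr,4))
im=S["im"]; cv2.imwrite("pics/crop1.png",cv2.resize(im[120:280,140:340],(800,600) and (750,600),interpolation=cv2.INTER_CUBIC))
E
```

```text
red scene [0.428 0.364 0.021] zt 0.0484 fit (array([0.426 , 0.3549]), 149, np.float64(0.0014)) mec [0.427  0.3553] 0.0343
red side [0.43  0.346 0.011] zt 0.0473 fit (array([0.4244, 0.3577]), 244, np.float64(0.0011)) mec [0.4242 0.357 ] 0.0331
green scene [0.428 0.235 0.017] zt 0.0485 fit (array([0.4264, 0.2256]), 172, np.float64(0.0013)) mec [0.4275 0.2255] 0.0338
green side [0.43  0.214 0.011] zt 0.0471 fit (array([0.4251, 0.2284]), 175, np.float64(0.0011)) mec [0.4249 0.2275] 0.0328
blue scene [0.422 0.105 0.011] zt 0.0485 fit (array([0.4199, 0.091 ]), 181, np.float64(0.0012)) mec [0.4199 0.0916] 0.0329
blue side [0.419 0.086 0.019] zt 0.0469 fit (array([0.4183, 0.0939]), 154, np.float64(0.0013)) mec [0.4177 0.0934] 0.0335
yellow scene [ 0.43  -0.051  0.012] zt 0.0481 fit (array([ 0.4258, -0.0581]), 236, np.float64(0.0011)) mec [ 0.4267 -0.058 ] 0.0328
yellow side [ 0.426 -0.061  0.024] zt 0.0472 fit (array([ 0.424 , -0.0553]), 125, np.float64(0.0015)) mec [ 0.4252 -0.055 ] 0.0342
stand scene [0.559 0.227 0.006] zt 0.0152 fit  mec [0.5587 0.2274] 0.0434
stand side [0.558 0.226 0.00
[... 488 characters left out ...]
 (array([0.6463, 0.0628]), 83, np.float64(0.0068)) mec [0.6704 0.0822] 0.0274
garlic side [0.662 0.099 0.038] zt 0.0503 fit (array([0.6414, 0.1044]), 49, np.float64(0.0052)) mec [0.67   0.0865] 0.0288
lemon scene [0.67  0.18  0.044] zt 0.0531 fit (array([0.6493, 0.1816]), 147, np.float64(0.0114)) mec [0.686  0.1883] 0.0357
lemon side [0.669 0.211 0.044] zt 0.0513 fit (array([0.6509, 0.218 ]), 169, np.float64(0.0093)) mec [0.6777 0.2005] 0.0348
cup scene [ 0.695 -0.032  0.012] zt 0.5333 fit (array([ 0.684, -0.046]), 161, np.float64(0.0016)) mec [ 0.6952 -0.0325] 0.045
cup side [ 0.689 -0.061  0.027] zt 0.0499 fit (array([ 0.6822, -0.0443]), 105, np.float64(0.0017)) mec [ 0.6902 -0.0595] 0.045
```

View pics/crop1.png

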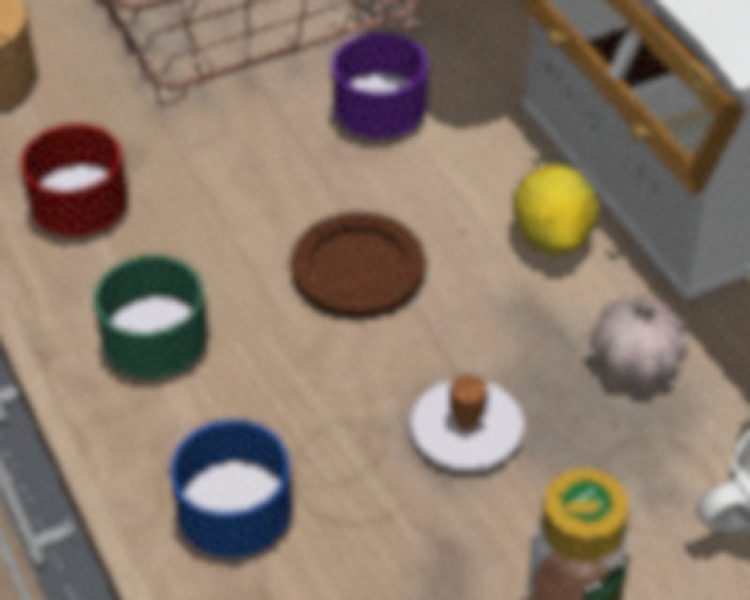

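Crop: the pot at (232,490) is solid blue and the one at (380,85) is purple, so the blue one is confirmed. First I move above the green pot, turning the tool so it closes along x.

Emit:
apply_moves(targets=[[[0.285,0.732,-0.05,3,1],[0.285,0.732,-0.05,3,1],[0.285,0.732,-0.05,3,1],[0.285,0.732,-0.05,3,1],[0.285,0.732,-0.05,3,1],[0.285,0.732,-0.05,3,1],[0.285,0.732,-0.05,3,1],[0.285,0.732,-0.05,3,1]]])

```text
clock: 0.82
eef_pos: [0.2437, -0.2404, 0.2321]
tool_rot: [0.934, 0.357, 0.0, -0.0]
ft_force: [2.1, -0.2, 0.4]
grip_width: 0.0854
grasp_force: 0.0
```

Emit:
apply_moves(targets=[[[0.285,0.732,-0.05,3,1],[0.285,0.732,-0.05,3,1],[0.285,0.732,-0.05,3,1],[0.285,0.732,-0.05,3,1],[0.285,0.732,-0.05,3,1],[0.285,0.732,-0.05,3,1],[0.285,0.732,-0.05,3,1],[0.285,0.732,-0.05,3,1]]])

```text
clock: 1.48
eef_pos: [0.3349, -0.0061, 0.2162]
tool_rot: [0.839, 0.544, 0.0, 0.0]
ft_force: [0.3, -0.2, 0.9]
grip_width: 0.085
grasp_force: 0.0
```

Emit:
apply_moves(targets=[[[0.285,0.732,-0.05,3,1],[0.285,0.732,-0.05,3,1],[0.285,0.732,-0.05,3,1],[0.285,0.732,-0.05,3,1],[0.285,0.732,-0.05,3,1],[0.285,0.732,-0.05,3,1],[0.285,0.732,-0.05,3,1],[0.285,0.732,-0.05,3,1]]])

```text
clock: 2.15
eef_pos: [0.4261, 0.2281, 0.1998]
tool_rot: [0.708, 0.707, -0.0, -0.0]
ft_force: [0.6, 0.0, 0.8]
grip_width: 0.0854
grasp_force: 0.0
```

```bash
cat > w.py <<'E'
import sys
from fit import *
im,d,P=cloud("wrist"); cv2.imwrite(f"pics/{sys.argv[1]}.png",im)
print(get_obs()["eef_pos"].round(4))
for a in sys.argv[2:]:
    x,y,z0,z1,r=map(float,a.split(",")); print(a,fit(P,[x,y],z0,z1,r))
E
python3 w.py w1 .4257,.227,.041,.05,.0305 .5585,.228,.0085,.014,.0355
```

```text
[0.4285 0.2329 0.1994]
.4257,.227,.041,.05,.0305 (array([0.4266, 0.226 ]), 653, np.float64(0.001))
.5585,.228,.0085,.014,.0355 (array([0.5591, 0.2261]), 2255, np.float64(0.0037))
```

View pics/w1.png

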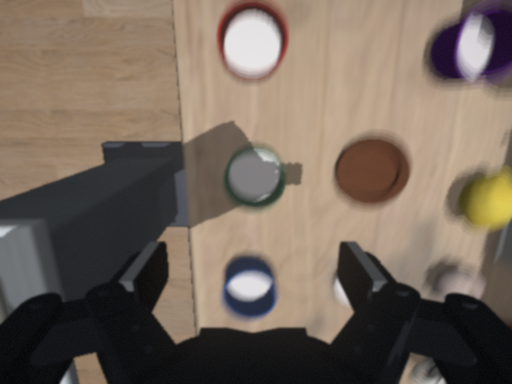

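Wrist view: green pot at (255,176), stand at (372,168), red pot at (253,42). The fits agree within about 2 mm, so I descend.

Emit:
apply_moves(targets=[[[0,0,0,0,1],[0,0,-0.5,0,1],[0,0,-0.7,0,1],[0,0,-0.7,0,1],[0,0,-0.7,0,1],[0,0,-0.5,0,1],[0,0,-0.3,0,1],[0,0,0,0,1]]])

```text
clock: 2.87
eef_pos: [0.4232, 0.2241, 0.0615]
tool_rot: [0.709, 0.705, -0.004, -0.001]
ft_force: [-0.2, -0.2, -0.6]
grip_width: 0.0852
grasp_force: 0.0
```

Emit:
apply_moves(targets=[[[0,0,0,0,1],[0,0,0,0,1],[0,0,0,0,1]]])

```text
clock: 3.12
eef_pos: [0.427, 0.2267, 0.0657]
tool_rot: [0.709, 0.705, 0.001, 0.0]
ft_force: [-0.6, 0.3, -0.4]
grip_width: 0.0854
grasp_force: 0.0
```

Emit:
apply_moves(targets=[[[0,0,-0.3,0,1],[0,0,-0.3,0,1],[0,0,-0.25,0,1],[0,0,0,0,1],[0,0,0,0,1],[0,0,0,0,1]]])

```text
clock: 3.62
eef_pos: [0.4265, 0.2268, 0.0309]
tool_rot: [0.709, 0.706, 0.0, 0.0]
ft_force: [-0.3, 0.2, -0.6]
grip_width: 0.0853
grasp_force: 0.0
```

Emit:
apply_moves(targets=[[[0,0,0,0,-1],[0,0,0,0,-1],[0,0,0,0,-1],[0,0,0,0,-1],[0,0,0,0,-1],[0,0,0,0,-1]]])

```text
clock: 4.12
eef_pos: [0.4266, 0.2269, 0.0317]
tool_rot: [0.709, 0.706, 0.001, 0.0]
ft_force: [-0.9, -1.2, 7.2]
grip_width: 0.0632
grasp_force: 64.4
```

Gripped (63.2 mm). I lift and carry it over the stand.

Emit:
apply_moves(targets=[[[0,0,0.3,0,-1],[0,0,0.6,0,-1],[0.3,0,0.3,0,-1],[0.7,0,0,0,-1],[0.8,0,0,0,-1],[0.8,0,0,0,-1],[0.5,0,0,0,-1],[0.2,0,0,0,-1]]])

```text
clock: 4.78
eef_pos: [0.5614, 0.2265, 0.0787]
tool_rot: [0.709, 0.705, 0.001, 0.001]
ft_force: [1.4, 0.6, -0.2]
grip_width: 0.063
grasp_force: 66.0
```

Emit:
apply_moves(targets=[[[0,0,0,0,-1],[0,0,0,0,-1],[0,0,0,0,-1],[0,0,0,0,-1]]])

```text
clock: 5.12
eef_pos: [0.5564, 0.2265, 0.0782]
tool_rot: [0.708, 0.706, -0.001, -0.0]
ft_force: [0.1, -0.4, -1.3]
grip_width: 0.0632
grasp_force: 66.0
```

```bash
python3 w.py w2 .5588,.2275,.084,.095,.0305; python3 - <<'E'
from fit import *
for n in("scene","side"):
    im,d,P=cloud(n); print(n,fit(P,[.5588,.2275],.082,.095,.0305)); cv2.imwrite(f"pics/{n}2.png",im)
print(get_obs()["eef_pos"])
E
```

```text
[0.5567 0.2266 0.0783]
.5588,.2275,.084,.095,.0305 (array([0.5574, 0.2265]), 5309, np.float64(0.0031))
scene (array([0.5569, 0.2254]), 277, np.float64(0.0037))
side (array([0.5558, 0.2282]), 305, np.float64(0.0039))
[0.557207   0.22667331 0.07851523]
```

Emit:
apply_moves(targets=[[[0.04,0.02,-0.2,0,-1],[0,0,-0.25,0,-1],[0,0,-0.25,0,-1],[0,0,-0.2,0,-1],[0,0,-0.1,0,-1],[0,0,0,0,-1],[0,0,0,0,-1]]])

```text
clock: 5.85
eef_pos: [0.5593, 0.2272, 0.0376]
tool_rot: [0.709, 0.706, -0.0, -0.0]
ft_force: [0.8, 0.2, -0.8]
grip_width: 0.0632
grasp_force: 66.0
```

Emit:
apply_moves(targets=[[[0,0,-0.05,0,-1],[0,0,0,0,-1],[0,0,0,0,-1]]])

```text
clock: 6.1
eef_pos: [0.5596, 0.2273, 0.0373]
tool_rot: [0.709, 0.706, 0.0, 0.0]
ft_force: [-3.8, -0.9, 6.6]
grip_width: 0.0631
grasp_force: 66.6
```

Seated: contact at the expected height. I release and rise.

Emit:
apply_moves(targets=[[[0,0,0,0,1],[0,0,0,0,1],[0,0,0,0,1],[0,0,0,0,1],[0,0,0.5,0,1],[0,0,0.8,0,1],[-0.2,-0.4,0.8,0,1],[-0.4,-0.9,0.5,0,1]]])

```text
clock: 6.77
eef_pos: [0.5394, 0.1804, 0.1422]
tool_rot: [0.707, 0.707, 0.004, 0.001]
ft_force: [1.1, -0.1, 0.7]
grip_width: 0.0856
grasp_force: 0.0
```

```bash
python3 - <<'E'
from fit import *
for n in("scene","side"):
    im,d,P=cloud(n); print(n,fit(P,[.5588,.2275],.046,.056,.0305)); cv2.imwrite(f"pics/{n}3.png",im)
    m=np.hypot(P[...,0]-.5588,P[...,1]-.2275)<.035; print(np.nanpercentile(P[m][:,2],[90,95,98]))
o=get_obs();print(o["eef_pos"],o["grip_width"])
E
```

```text
scene (array([0.5602, 0.2261]), 182, np.float64(0.0014))
[0.05128752 0.05247314 0.053396  ]
side (array([0.5585, 0.2288]), 200, np.float64(0.0012))
[0.45170254 0.46002975 0.46711457]
[0.53709981 0.17487492 0.14312518] 0.08567822268644276
```

Emit:
apply_moves(targets=[[[-0.4,-0.9,0,0,1],[-0.45,-0.95,0,0,1],[-0.45,-0.95,0,0,1],[-0.45,-0.95,0,0,1],[-0.45,-0.9,0,0,1],[-0.35,-0.7,0,0,1],[-0.2,-0.4,0,0,1],[0,-0.05,0,0,1]]])

```text
clock: 7.53
eef_pos: [0.425, -0.0558, 0.1386]
tool_rot: [0.71, 0.704, -0.001, -0.001]
ft_force: [-0.2, -0.2, -0.0]
grip_width: 0.0856
grasp_force: 0.0
```

Emit:
apply_moves(targets=[[[0,0,-0.3,0,1],[0,0,-0.6,0,1],[0,0,-0.6,0,1],[0,0,-0.3,0,1],[0,0,0,0,1],[0,0,0,0,1],[0,0,0,0,1]]])

```text
clock: 8.12
eef_pos: [0.4281, -0.0532, 0.0677]
tool_rot: [0.708, 0.706, 0.0, 0.0]
ft_force: [-0.3, -0.4, 0.5]
grip_width: 0.0853
grasp_force: 0.0
```

```bash
python3 w.py w4 .425,-.0567,.041,.05,.0305; python3 - <<'E'
from h import *
o=get_obs();print(o["eef_pos"],R.from_quat(o["tool_rot"]).as_matrix()[:,1])
E
```

```text
[ 0.4283 -0.0533  0.068 ]
.425,-.0567,.041,.05,.0305 (array([ 0.4262, -0.0578]), 2224, np.float64(0.001))
[ 0.42828382 -0.05331328  0.06800446] [ 0.99999105 -0.00374687  0.0019666 ]
```

Emit:
apply_moves(targets=[[[-0.06,-0.09,-0.2,0,1],[0,0,-0.35,0,1],[0,0,-0.35,0,1],[0,0,0,0,1],[0,0,0,0,1],[0,0,0,0,-1],[0,0,0,0,-1],[0,0,0,0,-1]]])

```text
clock: 8.83
eef_pos: [0.4254, -0.0574, 0.0327]
tool_rot: [0.709, 0.706, 0.001, 0.001]
ft_force: [-2.8, 0.5, 7.8]
grip_width: 0.0637
grasp_force: 64.0
```

Emit:
apply_moves(targets=[[[0,0,0,0,-1],[0,0,0,0,-1],[0,0,0,0,-1]]])

```text
clock: 9.08
eef_pos: [0.4254, -0.0574, 0.0327]
tool_rot: [0.709, 0.706, 0.001, 0.001]
ft_force: [-2.3, -0.1, 7.2]
grip_width: 0.063
grasp_force: 64.1
```

Emit:
apply_moves(targets=[[[0,0,0.4,0,-1],[0,0,0.8,0,-1],[0,0,0.8,0,-1],[0.05,0.1,0.6,0,-1],[0.2,0.4,0.2,0,-1],[0.35,0.75,0,0,-1],[0.4,0.9,0,0,-1],[0.45,0.9,0,0,-1]]])

```text
clock: 9.75
eef_pos: [0.4832, 0.0657, 0.1446]
tool_rot: [0.709, 0.705, 0.001, 0.001]
ft_force: [0.4, -0.7, -0.6]
grip_width: 0.0632
grasp_force: 66.1
```

Emit:
apply_moves(targets=[[[0.45,0.9,0,0,-1],[0.45,0.9,0,0,-1],[0.4,0.9,0,0,-1],[0.35,0.75,0,0,-1],[0.2,0.45,0,0,-1],[0.05,0.17,0,0,-1],[0,0,0,0,-1],[0,0,0,0,-1]]])

```text
clock: 10.42
eef_pos: [0.558, 0.227, 0.1431]
tool_rot: [0.709, 0.706, -0.001, 0.0]
ft_force: [-0.1, -0.6, -0.7]
grip_width: 0.063
grasp_force: 66.1
```

Emit:
apply_moves(targets=[[[0,0,0,0,-1],[0,0,0,0,-1]]])

```text
clock: 10.58
eef_pos: [0.5582, 0.2261, 0.1434]
tool_rot: [0.709, 0.705, -0.0, 0.0]
ft_force: [-0.2, 0.0, -1.0]
grip_width: 0.0629
grasp_force: 66.1
```

```bash
cat > chk.py <<'E'
import sys
from fit import *
x,y,z0,z1=map(float,sys.argv[1:5])
for n in("scene","side"):
    im,d,P=cloud(n); print(n,fit(P,[x,y],z0,z1,.0305)); cv2.imwrite(f"pics/{n}{sys.argv[5]}.png",im[80:320,100:420])
o=get_obs();print(o["eef_pos"],o["ft_force"],o["clock"])
E
python3 chk.py .559 .2275 .157 .168 4
```

```text
scene (array([0.5586, 0.224 ]), 109, np.float64(0.0062))
side (array([0.5582, 0.2297]), 112, np.float64(0.0063))
[0.55850294 0.22630558 0.14354501] [ 0.00776871 -0.66941072 -0.6053135 ] 10.6833
```

Emit:
apply_moves(targets=[[[0.03,0.03,-0.2,0,-1],[0,0,-0.35,0,-1],[0,0,-0.35,0,-1],[0,0,-0.25,0,-1],[0,0,-0.25,0,-1],[0,0,-0.2,0,-1],[0,0,0,0,-1],[0,0,0,0,-1]]])

```text
clock: 11.35
eef_pos: [0.56, 0.2288, 0.079]
tool_rot: [0.709, 0.706, 0.0, 0.0]
ft_force: [-0.2, -0.2, -0.8]
grip_width: 0.0628
grasp_force: 66.3
```

Emit:
apply_moves(targets=[[[0,-0.02,-0.06,0,-1],[0,0,0,0,-1],[0,0,0,0,-1]]])

```text
clock: 11.6
eef_pos: [0.5603, 0.2287, 0.0783]
tool_rot: [0.709, 0.706, 0.001, -0.0]
ft_force: [-2.4, -0.5, 7.0]
grip_width: 0.063
grasp_force: 66.8
```

Seated at the expected height. I release and go on to blue.

Emit:
apply_moves(targets=[[[0,0,0,0,1],[0,0,0,0,1],[0,0,0,0,1],[0,0,0,0,1],[0,0,0.5,0,1],[0,0,0.8,0,1],[-0.2,-0.2,0.6,0,1],[-0.6,-0.5,0.2,0,1]]])

```text
clock: 12.27
eef_pos: [0.5325, 0.2025, 0.1648]
tool_rot: [0.708, 0.706, 0.005, 0.002]
ft_force: [1.2, 0.6, 0.9]
grip_width: 0.0855
grasp_force: 0.0
```

Emit:
apply_moves(targets=[[[-0.7,-0.7,0,0,1],[-0.8,-0.8,0,0,1],[-0.7,-0.7,0,0,1],[-0.4,-0.4,0,0,1],[-0.13,-0.1,-0.4,0,1],[0,0,-0.8,0,1],[0,0,-0.8,0,1],[0,0,-0.7,0,1]]])

```text
clock: 12.93
eef_pos: [0.4211, 0.0943, 0.0519]
tool_rot: [0.709, 0.705, 0.001, 0.0]
ft_force: [-0.9, 0.3, -0.7]
grip_width: 0.0857
grasp_force: 0.0
```

Emit:
apply_moves(targets=[[[0,0,-0.4,0,1],[0,0,0,0,1],[0,0,0,0,1],[0,0,0,0,1]]])

```text
clock: 13.27
eef_pos: [0.4221, 0.0948, 0.0377]
tool_rot: [0.709, 0.706, 0.001, 0.0]
ft_force: [0.3, 0.4, 0.4]
grip_width: 0.0854
grasp_force: 0.0
```

```bash
python3 chk.py .559 .2275 .086 .096 5; python3 w.py w5 .419,.0925,.041,.05,.0305
```

```text
scene (array([0.5606, 0.2276]), 193, np.float64(0.0012))
side (array([0.559 , 0.2303]), 213, np.float64(0.0011))
[0.42265738 0.09487313 0.03818824] [ 0.78484205  0.64228135 -0.26393633] 13.3667
[0.4226 0.0949 0.0382]
.419,.0925,.041,.05,.0305 (array([0.4195, 0.0917]), 3756, np.float64(0.0034))
```

Emit:
apply_moves(targets=[[[-0.08,-0.07,-0.08,0,1],[0,0,-0.08,0,1],[0,0,0,0,1],[0,0,0,0,-1],[0,0,0,0,-1],[0,0,0,0,-1],[0,0,0,0,-1],[0,0,0,0,-1]]])

```text
clock: 14.08
eef_pos: [0.4182, 0.0917, 0.0311]
tool_rot: [0.709, 0.706, 0.0, 0.0]
ft_force: [-2.1, -0.6, 7.5]
grip_width: 0.0631
grasp_force: 64.4
```

Emit:
apply_moves(targets=[[[0,0,0.4,0,-1],[0,0,0.8,0,-1],[0,0,0.9,0,-1],[0.05,0.05,0.9,0,-1],[0.3,0.3,0.5,0,-1],[0.6,0.6,0.1,0,-1],[0.8,0.75,0,0,-1],[0.8,0.75,0,0,-1]]])

```text
clock: 14.75
eef_pos: [0.5179, 0.1876, 0.1756]
tool_rot: [0.709, 0.705, 0.001, 0.0]
ft_force: [1.4, -1.4, -0.7]
grip_width: 0.0632
grasp_force: 66.3
```

Emit:
apply_moves(targets=[[[0.6,0.6,0,0,-1],[0.3,0.27,0,0,-1],[0.1,0.1,0,0,-1],[0,0,0,0,-1],[0,0,0,0,-1],[0,0,0,0,-1],[0,0,0,0,-1]]])

```text
clock: 15.33
eef_pos: [0.5559, 0.2244, 0.1746]
tool_rot: [0.709, 0.705, -0.0, -0.0]
ft_force: [0.6, -0.1, -2.4]
grip_width: 0.0629
grasp_force: 66.3
```

Emit:
apply_moves(targets=[[[0.1,0.09,0,0,-1],[0,0,-0.25,0,-1],[0,0,-0.35,0,-1],[0,0,-0.35,0,-1],[0,0,-0.25,0,-1],[0,0,-0.2,0,-1],[0,0,0,0,-1],[0,0,0,0,-1]]])

```text
clock: 16.0
eef_pos: [0.5607, 0.2291, 0.1181]
tool_rot: [0.709, 0.706, -0.0, -0.0]
ft_force: [0.2, 1.0, -0.3]
grip_width: 0.0628
grasp_force: 66.3
```

Emit:
apply_moves(targets=[[[0,0,-0.05,0,-1],[0,0,-0.04,0,-1],[0,0,0,0,-1],[0,0,0,0,-1]]])

```text
clock: 16.33
eef_pos: [0.5612, 0.2293, 0.1166]
tool_rot: [0.709, 0.706, 0.001, 0.0]
ft_force: [-2.2, -0.4, 6.2]
grip_width: 0.0633
grasp_force: 67.0
```

Blue is seated. I release and go to the lid.

Emit:
apply_moves(targets=[[[0,0,0,0,1],[0,0,0,0,1],[0,0,0,0,1],[0,0,0,0,1],[0,0,0.5,0,1],[0,0,0.8,0,1],[0,-0.1,0.6,0,1],[0,-0.4,0.2,0,1]]])

```text
clock: 17.0
eef_pos: [0.5627, 0.2113, 0.2028]
tool_rot: [0.708, 0.707, 0.004, 0.001]
ft_force: [0.8, -0.2, 0.9]
grip_width: 0.0855
grasp_force: 0.0
```

Emit:
apply_moves(targets=[[[0,-0.7,0,0,1],[0,-0.9,0,0,1],[-0.05,-0.8,0,0,1],[-0.03,-0.5,0,0,1],[0,-0.2,-0.5,0,1],[0,0,-0.9,0,1],[0,0,-0.9,0,1],[0,0,-0.5,0,1]]])

```text
clock: 17.67
eef_pos: [0.5547, 0.0833, 0.0825]
tool_rot: [0.709, 0.705, -0.002, -0.002]
ft_force: [-0.0, 0.1, -0.4]
grip_width: 0.0853
grasp_force: 0.0
```

Emit:
apply_moves(targets=[[[0,0,-0.2,0,1],[0,0,0,0,1],[0,0,0,0,1],[0,0,0,0,1],[0,0,0,0,1]]])

```text
clock: 18.08
eef_pos: [0.5591, 0.0854, 0.0807]
tool_rot: [0.709, 0.706, 0.002, 0.001]
ft_force: [-0.8, 0.6, 0.0]
grip_width: 0.0853
grasp_force: 0.0
```

```bash
python3 chk.py .5603 .229 .126 .136 6; python3 w.py w6 .5577,.0855,.036,.046,.009; python3 - <<'E'
from fit import *
S=np.load("scene.npz");D=np.load("side.npz")
W=cloud("wrist")[2]
for P in(S["P"],D["P"],W):
    m=(np.hypot(P[...,0]-.5577,P[...,1]-.0855)<.04)
    k=m&(P[...,2]>.038)&(P[...,2]<.048); print('knobtop',np.nanmedian(P[k],0),k.sum(),np.ptp(P[k],0))
    k=m&(P[...,2]>.007)&(P[...,2]<.015); print('disc',np.round(cv2.minEnclosingCircle(P[k][:,:2].astype(np.float32))[0],4))
E
```

```text
scene (array([0.5616, 0.2289]), 180, np.float64(0.0013))
side (array([0.56  , 0.2313]), 230, np.float64(0.0012))
[0.558735   0.08539032 0.08041517] [-0.5255485  -0.10072593  0.26337585] 18.1833
[0.5585 0.0854 0.0801]
.5577,.0855,.036,.046,.009 (array([0.5594, 0.0846]), 902, np.float64(0.0031))
knobtop [0.55829434 0.08276558 0.04235018] 77 [0.01998851 0.02312404 0.00752846]
disc [0.559  0.0844]
knobtop [0.55692651 0.08789494 0.0418686 ] 55 [0.02077548 0.02089865 0.00616154]
disc [0.5563 0.0862]
knobtop [0.55916268 0.08509389 0.04150104] 865 [0.02074363 0.02126605 0.00541273]
disc [0.5592 0.0838]
```

View pics/w6.png

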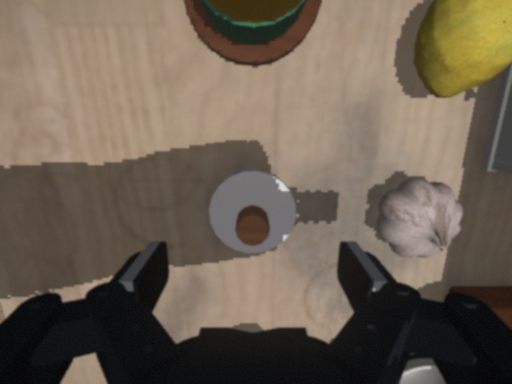

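Wrist view: lid at (252,212) with its knob centred between the fingers and garlic clear at (420,215). I descend and grip the knob.

Emit:
apply_moves(targets=[[[0,0,-0.3,0,1],[0,0,-0.4,0,1],[0,0,-0.3,0,1],[0,0,-0.14,0,1],[0,0,0,0,1],[0,0,0,0,1]]])

```text
clock: 18.78
eef_pos: [0.5576, 0.0852, 0.0334]
tool_rot: [0.709, 0.706, -0.0, -0.0]
ft_force: [0.5, 0.3, -0.3]
grip_width: 0.0857
grasp_force: 0.0
```

Emit:
apply_moves(targets=[[[0,0,0,0,-1],[0,0,0,0,-1],[0,0,0,0,-1],[0,0,0,0,-1],[0,0,0,0,-1],[0,0,0,0,-1],[0,0,0,0,-1],[0,0,0,0,-1]]])

```text
clock: 19.45
eef_pos: [0.558, 0.0852, 0.0337]
tool_rot: [0.709, 0.706, 0.0, 0.0]
ft_force: [-0.9, 0.5, 4.2]
grip_width: 0.0198
grasp_force: 58.6
```

Emit:
apply_moves(targets=[[[0,0,0.4,0,-1],[0,0,0.7,0,-1],[0,0,0.9,0,-1],[0,0,0.9,0,-1],[0,0,0.8,0,-1],[0,0,0.4,0,-1],[0,0.3,0,0,-1],[0,0.5,0,0,-1]]])

```text
clock: 20.12
eef_pos: [0.5582, 0.1164, 0.198]
tool_rot: [0.71, 0.704, 0.001, 0.001]
ft_force: [-0.1, 0.7, -0.8]
grip_width: 0.0201
grasp_force: 58.7
```

Emit:
apply_moves(targets=[[[0.02,0.7,0,0,-1],[0.02,0.7,0,0,-1],[0.02,0.7,0,0,-1],[0,0.4,0,0,-1],[0,0.2,0,0,-1],[0,0.1,0,0,-1],[0,0,0,0,-1],[0,0,0,0,-1]]])

```text
clock: 20.78
eef_pos: [0.5596, 0.2284, 0.1964]
tool_rot: [0.709, 0.705, -0.001, -0.0]
ft_force: [0.4, -0.4, -0.7]
grip_width: 0.0203
grasp_force: 58.7
```

Emit:
apply_moves(targets=[[[0,0,0,0,-1],[0,0,0,0,-1],[0,0,0,0,-1]]])

```text
clock: 21.03
eef_pos: [0.5602, 0.2282, 0.1974]
tool_rot: [0.709, 0.705, 0.0, 0.0]
ft_force: [-0.3, -0.1, -0.4]
grip_width: 0.0203
grasp_force: 58.7
```

```bash
python3 - <<'E'
from fit import *
for n in("scene","side"):
    im,d,P=cloud(n); cv2.imwrite(f"pics/{n}7.png",cv2.resize(im[90:250,160:340],(675,600)))
    m=(np.hypot(P[...,0]-.5606,P[...,1]-.2298)<.045)&(np.abs(P[...,2]-.172)<.008)
    print(n,m.sum(),cv2.minEnclosingCircle(P[m][:,:2].astype(np.float32)))
o=get_obs();print(o["eef_pos"])
E
```

```text
scene 348 ((0.5592324137687683, 0.2266557663679123), 0.032022781670093536)
side 439 ((0.5588908791542053, 0.22980691492557526), 0.03245899826288223)
[0.56015912 0.22847731 0.19738073]
```

View pics/side7.png

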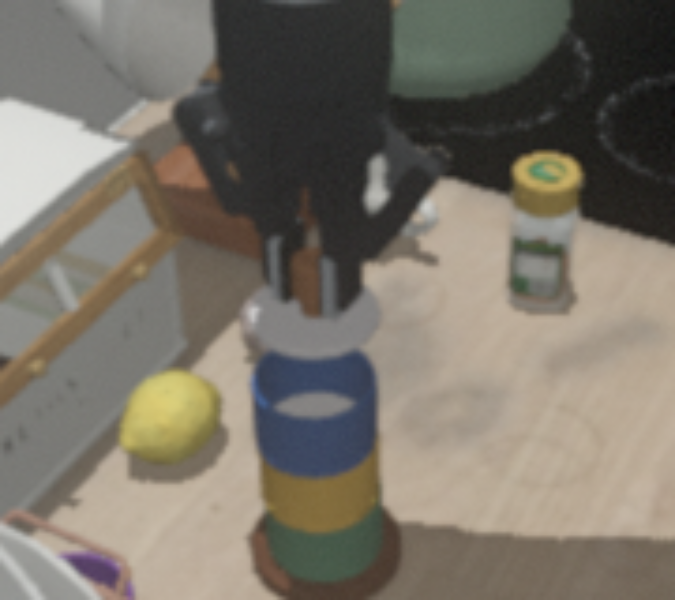

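The side view shows green, yellow and blue seated straight, with the lid held at (312,318) above them. I shift about 1.6 mm in x and y, then lower.

Emit:
apply_moves(targets=[[[0.04,0.04,0,0,-1],[0,0,-0.2,0,-1],[0,0,-0.25,0,-1],[0,0,-0.25,0,-1],[0,0,-0.2,0,-1],[0,0,0,0,-1],[0,0,0,0,-1]]])

```text
clock: 21.72
eef_pos: [0.561, 0.2306, 0.1601]
tool_rot: [0.709, 0.706, -0.001, -0.0]
ft_force: [-0.5, -0.5, -0.5]
grip_width: 0.0203
grasp_force: 58.8
```

Emit:
apply_moves(targets=[[[0,0,-0.04,0,-1],[0,0,-0.03,0,-1],[0,0,0,0,-1],[0,0,0,0,-1]]])

```text
clock: 22.05
eef_pos: [0.5615, 0.2308, 0.1592]
tool_rot: [0.709, 0.706, 0.0, 0.0]
ft_force: [-1.6, -1.5, 5.7]
grip_width: 0.0201
grasp_force: 59.3
```

Emit:
apply_moves(targets=[[[0,0,0,0,0],[0,0,0,0,0],[0,0,0,0,0],[0,0,0,0,0],[0,0,0,0,0],[0,0,0.4,0,0],[0,0,0.7,0,0],[0,0,0.7,0,0]]])

```text
clock: 22.72
eef_pos: [0.5607, 0.2304, 0.2297]
tool_rot: [0.709, 0.706, -0.002, -0.001]
ft_force: [-0.2, 0.1, 0.1]
grip_width: 0.0428
grasp_force: 0.0
```

Emit:
apply_moves(targets=[[[0,0,0.5,0,0],[-0.6,0,0,0,0],[-0.7,0,0,0,0],[-0.5,0,0,0,0],[0,0,0,0,0],[0,0,0,0,0],[0,0,0,0,0],[0,0,0,0,0]]])

```text
clock: 23.38
eef_pos: [0.4905, 0.2308, 0.2503]
tool_rot: [0.709, 0.705, 0.0, 0.0]
ft_force: [-0.0, -0.0, -0.3]
grip_width: 0.0429
grasp_force: 0.0
```

```bash
python3 - <<'E'
from fit import *
for n in("scene","side"):
    im,d,P=cloud(n); cv2.imwrite(f"pics/{n}8.png",cv2.resize(im,(800,600)))
    m=(np.hypot(P[...,0]-.5606,P[...,1]-.23)<.045)&(np.abs(P[...,2]-.1365)<.005)
    print(n,cv2.minEnclosingCircle(P[m][:,:2].astype(np.float32)),np.nanmedian(P[m][:,2]))
E
```

```text
scene ((0.5623453259468079, 0.22878478467464447), 0.032821740955114365) 0.13737238696279414
side ((0.5601841807365417, 0.23242051899433136), 0.032785166054964066) 0.1364715763088742
```

View pics/side8.png

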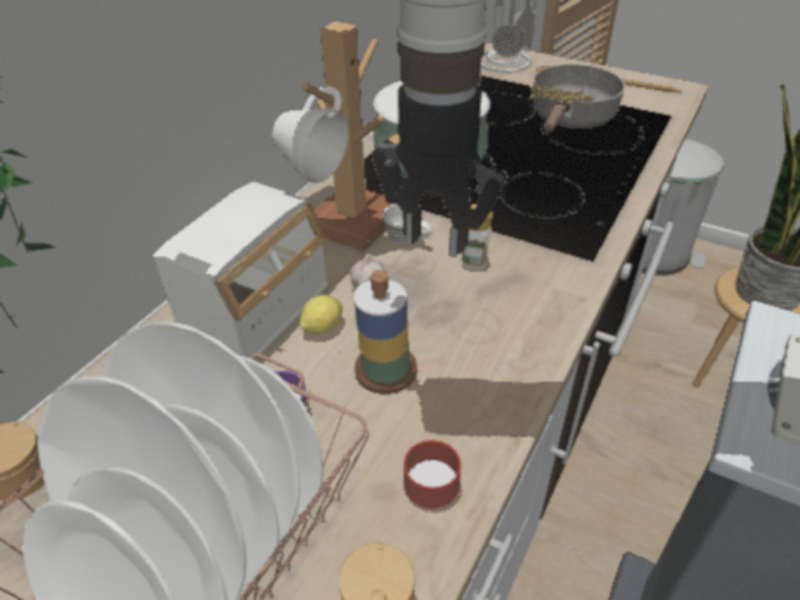

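The stack at (384,330) is straight, with the lid seated (disc top at about 136.5 mm, as expected). The red pot at (432,472), lemon at (321,314), garlic and jar haven't moved, and the gripper is clear.

```bash
python3 -c "
from workcell import order
print(order.job_done())"
```

```text
the job is handed in; nothing more can be done
None
```

The green, yellow and blue pots are stacked in that order on the stand and closed with the white lid; contact heights and the final images show each one fully seated. The bystanders were not touched, and I handed the job in at about 23.5 s on the clock.

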